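Seat a keyed tube insert on the shaker's drive dog and lock it

ROBOT

A 6-joint arm with a two-finger parallel gripper is mounted at the origin on a cart in front of the work surface, level with it; the furniture and walls round the work are solid. World frame = base frame: x ahead of the robot, y to its left, z up, the work surface at z = 0. Lengths are in m, angles in degrees, forces in N, time in s.
With the tool pointing down it reaches from about 0.375 to 0.9 m from the base axis. Payload 3.1 kg.
Tool frame: the origin (TCP) lies between the finger pads; the fingertips stand 22 mm ahead of it and the grasp point (between the pads) lies 3 mm ahead of it (bot.tip_extent is the distance from the TCP to the fingertips, in m); y points along the fingers, z is the direction in which the jaws open and shut, and the axes are right-handed (so a half turn about y gives the same grasp; the last joint's range is limited). The gripper opens to 87 mm and grips with 3 to 60 N. Pads are 19 mm wide; open, the fingers measure 117 mm over their backs; the gripper's body (75 mm by 190 mm) begins 51 mm behind the grasp point.
Start: joints at [-87.176, 30.224, 82.088, -0, 67.689, -10.227], TCP at [0.141, -0.609, 0.245] pointing down, gripper open.
Joint ranges: [-176.69, 176.69], [-43.24, 126.21], [12.49, 139.97], [-82, 262], [0, 151.66], [-163.58, 163.58]. Speed limits (degrees/s): [159.86, 159.86, 180, 180, 180, 180].

INTERFACE

Orientations are given as a 3x3 rotation matrix whose columns are the frame's x, y, z axes.
In Python, from rig import bot, eyes, models gives the robot as it stands. The module is installed in compiled form; this text tells all that it offers.
- The arm moves only by the tool arm_command, never from a script. Its arguments are lists of equal length, an entry for each row: "translation": the shift along the tool's x, y, z each as a share of 0.08 m, from -1 to 1, a list of three; "rotation": the turn, a rotation vector about the tool's x, y, z each as a share of 60 degrees, from -1 to 1, a list of three; "grip": the closure, from -1 (fully open) to 1 (shut), so that 0 is half open. In form: {"translation": [[x, y, z], ...], "rotation": [[rx, ry, rz], ...], "grip": [grip, ...]}. A call has 1 to 5 rows; each row is the pose to reach, as a shift and turn from the pose commanded when the call began, along the tool's axes at that moment; what a row does not reach only later rows make up. A row lasts 1/10 s, in which the tool goes at most 50 mm and 8.59 degrees, less where a joint would pass 70% of its speed; a pose out of reach is approached as far as the arm can. A call with a number of a shift or a turn outside -1 to 1 is refused whole. A call with a gripper value outside its range is refused whole. The fingers move at their own pace and stop on an object; the grip force is fixed at half the most. Time passes only in rows, so rows that repeat a pose let the fingers close. It gives the time, the measured TCP pose, the force and the opening at its end, in the units of the state.
- bot.read_state(): the state, without advancing time (a new reading comes with each control period).
- eyes.capture(name): name is "scene" or "top"; returns a dict with "image" (420x560x3 uint8, blue, green, red), "mtx" (3x3 intrinsics, pixels), "rvec" (rotation vector, rad) and "tvec" (3), from world to camera coordinates, as OpenCV has them. Camera axes: x right, y down, z forward; pixel columns grow to the right and rows downward; lengths in m; the calibration is good to about 2 mm. A picture is of the moment at which its call begins. There is no depth.
- bot.hand_in(): hands the job in, once; it reports no verdict.
Trained networks look in the newest picture that a camera, given by its name, has taken for a name from the list of things; names that differ only in an ending like _2 or _b are one class to them, and where a whole thing is asked for, a point or a joint stands for the part that bears it (a point fixed in the world has none). Each returns a list of dicts, best first, with "conf" (0 to 1); they miss things now and then, are a little off and sometimes report something else, mostly with a low value. They report only what shows in the picture. A call takes as long as a camera call. They do not tell look-alikes from the thing itself.
- models.recognise(camera, thing): "extent" ([left, top, right, bottom] as shares, 0 to 1, of the picture: columns of its width, rows of its height, round what is visible of it).
- models.spot_point(camera, thing): "point" ([column, row] as shares, 0 to 1, of the picture: columns of its width, rows of its height: a listed point, or the origin of a listed thing).
The state is a dict: "time_s": time; "joint_positions": joint angles; "qvel": joint speeds; "tau": joint torques, N m; "position": TCP position; "tcp_rot": TCP orientation; "force": force on the tool from outside, world axes, zero at the start; "moment": the same for the moment, N m; "opening": opening from 0.0 (shut) to 1.0 (fully open).
Only numpy, scipy, OpenCV 4.12 (cv2) and the standard library are available. Lean on these libraries where they do the work, as an engineer would, in place of code of your own. Each camera call takes 0.05 s, during which the arm holds its last target. There are 200 camera calls.

TASK

Put the round tube insert into the shaker's well and turn it to and fro gently until its slotted foot drops over the drive dog and it sits fully home, its disc flush with the deck; never force it down. Then slide the lock bolt all the way over the insert's rim. Leave the small steel jar and the dropper bottle where they stand.

Things in the scene. Friction and masses are not known exactly. Their poses are not given: they have to be found in the camera images.
- insert_mid (a point): Centre (half-way up) of the loose insert: 0.2 to 0.35 kg, bare aluminium, 60 mm tall. Four square feet 11 mm high, 36 mm over all, leave a cross-shaped slot between them, 10 mm wide, along the insert's x and y (same every quarter turn). On them a disc 56 mm across, its top 30 mm above the soles, level with this point. On the disc stands a grip bar. z is up.
- insert_bar (a point): Grip point on the insert's upright bar: on the insert's axis, 22 mm above the disc's top, 52 mm above the soles. The bar is 34 mm long (insert's x), 14 mm thick (insert's y, pinch it here) and 30 mm tall.
- well (a point): Centre of the mouth of the shaker's round well, at deck height, 50 mm above the worktop; axes as the shaker. The well is 60 mm across and 30 mm deep, so the disc has 2 mm play all round. An insert that rests on top of the drive dog stands 9 mm proud; turned at most a quarter turn it drops over the dog by its own weight and its disc top is then level with the deck.
- well_floor (a point): Middle of the well's floor, 20 mm above the worktop; axes as the shaker, not the dog. Here stands the steel drive dog: a cross of two bars 36 mm long, 6.5 mm wide, 9 mm high. Its angle about the upright axis is not reported and differs each time; it never lies along the shaker's x and y. Its spindle is braked: it stays put under light rubbing and slips at about 0.2 N m.
- shaker: The fixed white tube shaker, 218 x 118 mm, deck 50 mm above the worktop; origin under its centre; x points from the bolt end to the well end; the well's axis is at x = +50 mm.
- bolt (a joint): Travel of the steel lock bolt on the deck, m: 0 open, 0.026 home over the insert's rim. It slides along the shaker's +x, to the well, with 2 N of friction, and stays where left. It is 22 mm wide, 2.5 to 8 mm above the deck, so a proud insert blocks it. Open, its tip is 48 mm from the well's axis; home, 22 mm. A guide strap 14 mm high crosses it 68 mm from the well's axis.
- bolt_tab (a point): Centre of the black upright tab on the bolt's tail, 23.5 mm above the deck; travels with the bolt. The tab is 12 mm long along the slide, 24 mm across, and reaches from 5.5 to 35.5 mm above the deck. It can be pinched, or pushed from its side away from the well. Axes as the shaker.
- jar: Small steel grinding jar, 40 mm across, 50 mm tall, a bystander; origin under its centre.
- dropper: Dropper bottle, 40 mm across, 85 mm tall, a bystander; origin under its centre.
There are look-alikes about, which are no part of the job. Leave any green or red look-alike of the part that bears insert_mid alone.

How it is judged (in metres and radians):
On the way, in this order (a step that is already met when the one before it is completed fails the run):
1. the insert has dropped over the dog and sits home in the well, its disc flush with the deck (horizontal distance between insert_mid and well below 0.005 m and z of insert_mid in the frame of well below 0.0025 m and angle between insert_mid's own z axis and vertical below 0.08 rad), for 0.2 s.
2. the bolt is home over the insert's rim (value of joint bolt above 0.0235 m), for 0.2 s.
At the end, for the whole second after the job is handed in: The insert sits in the well, upright within 0.08 rad, within 5 mm of its axis, its disc no more than 2.5 mm above the deck, at rest; the bolt is at least 23.5 mm of its 26 mm travel over the rim (all of step 1 and value of joint bolt above 0.0235 m and linear speed of insert below 0.02 m/s); the robot touches nothing.
It fails at once if the insert is forced: more than 40 N between it and the shaker with its dog and bolt (contact force between insert and shaker above 40 N).
It fails at once if the jar is moved more than 30 mm or tipped (distance of jar from where it was at the start of the episode above 0.03 m or angle between jar's own z axis and vertical above 0.3 rad).
It fails at once if the dropper bottle is moved more than 30 mm or tipped (distance of dropper from where it was at the start of the episode above 0.03 m or angle between dropper's own z axis and vertical above 0.3 rad).
It also fails if it takes over 61 s, if anything falls off the work surface, if the arm or the gripper's body presses on something with over 40 N, if the wrist force passes 120 N, or if a joint passes its speed limit or range.

## Working session

There is one attempt and no reset: what is moved stays moved. The work goes in short steps, Python scripts to look and compute and a tool call to move; the robot and the scene stay as the last step left them, time stands still between calls to the robot, and variables do not carry over. Pictures are saved under pics/ and viewed, about 8 in all and at most 12, crops included, and the job is handed in when it is done.

Besides the shell and the picture viewer there is one more tool, called after "Call:" as a command line: name --argument value ..., lists and objects as JSON in quotes. arm_command: Moves the arm, as the interface text tells. Shift numbers are shares of 0.08 m and turn numbers shares of 60 degrees, none past 1 either way. Its arguments: {"type":"object","properties":{"translation":{"type":"array"},"rotation":{"type":"array"},"grip":{"type":"array"}},"required":["translation","rotation","grip"]}

```bash
mkdir -p pics; cat > h.py <<'E'
import numpy as np, cv2
from rig import bot, eyes, models
def ray(c,px):
    R,_=cv2.Rodrigues(np.array(c["rvec"],float)); t=np.array(c["tvec"],float).ravel()
    d=R.T@np.linalg.solve(np.array(c["mtx"]),[px[0],px[1],1.]); return -R.T@t,d
def atz(c,px,z):
    o,d=ray(c,px); return o+d*(z-o[2])/d[2]
def proj(c,p):
    return cv2.projectPoints(np.array([p],float).reshape(-1,1,3),np.array(c["rvec"],float),np.array(c["tvec"],float),np.array(c["mtx"],float),None)[0].reshape(-1,2)
E
python3 - <<'E'
from h import *
C={}
for n in("scene","top"):
    C[n]=eyes.capture(n);cv2.imwrite(f"pics/{n}0.png",C[n]["image"])
    o,d=ray(C[n],(280,210));print(n,o.round(3),d.round(2))
Z=dict(insert_mid=.03,insert_bar=.052,well=.05,shaker=0,bolt_tab=.0735,jar=0,dropper=0)
for t,z in Z.items():
  for n in C:
    for r in models.spot_point(n,t)[:4]:
        p=np.array(r["point"])*[560,420];print(t,n,round(r["conf"],2),p.round(1),atz(C[n],p,z).round(4))
s=bot.read_state();print(s["position"],np.array(s["tcp_rot"]).round(3),s["time_s"],s["opening"],bot.tip_extent)
E
```

```text
scene [-0.091  0.698  0.674] [ 0.54 -0.67 -0.51]
top [ 0.388 -0.048  1.15 ] [ 0.11  0.03 -0.99]
insert_mid scene 0.57 [267.8 267.8] [0.435  0.0972 0.03  ]
insert_mid scene 0.55 [232.7 274. ] [0.4869 0.1692 0.03  ]
insert_mid scene 0.54 [285.5 247.2] [0.4543 0.001  0.03  ]
insert_mid top 0.84 [241.9 235.1] [0.4363 0.0908 0.03  ]
insert_mid top 0.77 [278.  229.3] [ 0.4534 -0.008   0.03  ]
insert_mid top 0.6 [390.3 221.8] [ 0.4777 -0.3145  0.03  ]
insert_mid top 0.59 [216.  218.8] [0.4803 0.1638 0.03  ]
insert_bar scene 0.93 [285.2 236.6] [ 0.4662 -0.0129  0.052 ]
insert_bar scene 0.81 [266.  261.8] [0.4356 0.1026 0.052 ]
insert_bar scene 0.74 [229.3 270.3] [0.4831 0.1824 0.052 ]
insert_bar scene 0.22 [337.5 203.8] [ 0.4501 -0.2517  0.052 ]
insert_bar top 0.78 [210.3 214.9] [0.4889 0.1755 0.052 ]
insert_bar top 0.53 [240.4 235.3] [0.4348 0.0922 0.052 ]
well top 0.94 [392.5 217.8] [ 0.4869 -0.3157  0.05  ]
shaker scene 0.91 [351.3 213.8] [ 0.427  -0.3038  0.    ]
shaker top 0.68 [387.8 237.9] [ 0.435  -0.3139  0.    ]
bolt_tab top 0.52 [392.9 265.2] [ 0.3615 -0.3089  0.0735]
jar scene 0.77 [213.1 309.1] [0.461  0.2625 0.    ]
jar scene 0.16 [288.7 238.4] [ 0.4992 -0.0714  0.    ]
jar top 0.5 [185.  225.8] [0.4619 0.257  0.    ]
dropper scene 0.63 [230.1 247.3] [0.6014 0.0656 0.    ]
dropper top 0.75 [386.6 220.5] [ 0.4836 -0.3113  0.    ]
dropper top 0.6 [254.7 173.4] [0.6145 0.0623 0.    ]
[ 0.14118732 -0.60883184  0.24458231] [[-0.974  0.     0.226]
 [-0.226 -0.    -0.974]
 [-0.    -1.     0.   ]] 0.8 1.001178683181316 0.022
```

View pics/top0.png

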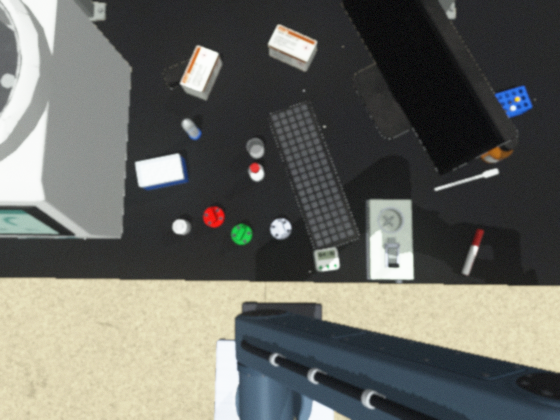

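View pics/scene0.png

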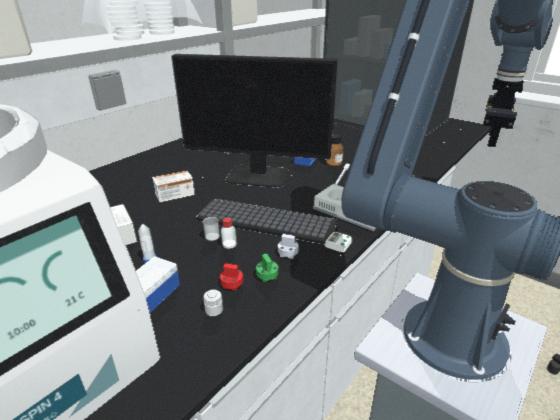

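The top view shows three similar parts: red at (213,216), green at (242,234) and bare aluminium at (281,229). The aluminium one is the insert. The shaker well is at (391,218), with the bolt tab near (393,255). In the scene view the insert is at (287,245). Next is a close crop of the insert and the well.

```bash
python3 - <<'E'
from h import *
a=cv2.imread("pics/top0.png");b=cv2.imread("pics/scene0.png")
f=lambda im,x,y,w,s:cv2.resize(im[y:y+w,x:x+w],(s,s),interpolation=cv2.INTER_CUBIC)
o=np.hstack([f(a,261,209,40,400),f(b,265,225,40,400)])
cc=f(a,370,197,44,400)
w=cv2.resize(a[196:286,360:420],(267,400)) 
o2=np.hstack([cc,w,np.zeros((400,133,3),np.uint8)])
o=np.vstack([o[:,:],o2]);cv2.imwrite("pics/c1.png",cv2.resize(o,(600,600)))
E
```

```text
(no output)
```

View pics/c1.png

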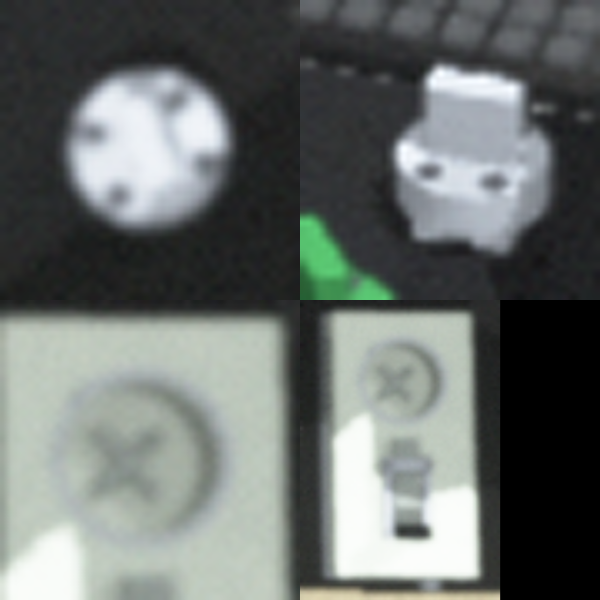

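The insert stands upright on its feet. Its bar runs along image direction (32,63) in the top view. The dog cross shows at the left of the well crop because we look down at an angle. Next I'll compute exact angles.

```bash
python3 - <<'E'
from h import *
c=eyes.capture("top"); im=c["image"]; s=eyes.capture("scene")
g=cv2.cvtColor(im,cv2.COLOR_BGR2GRAY).astype(np.float32)
# insert holes (crop px at 300 -> image)
H=np.array([(90,132),(175,100),(207,163),(118,195)])*40/300-.5*0+[261,209]-.5
W=np.array([atz(c,p,.03) for p in H]);print("holes",W.round(4),"ctr",W.mean(0).round(4))
for i,j in((0,3),(1,2),(3,2),(0,1)):
    d=(W[j]-W[i])[:2];print(i,j,np.linalg.norm(d).round(4),(np.degrees(np.arctan2(d[1],d[0]))%90).round(1))
T=np.array([(425,70),(525,85)]);T=(T-[300,0])*40/300+[265,225]-.5
A=[atz(s,p,.06) for p in T];d=A[1]-A[0];print("bar scene",np.degrees(np.arctan2(d[1],d[0])).round(1)%180,np.linalg.norm(d),np.mean(A,0))
# disc centroid
m=(g>110).astype(np.uint8);n,l,st,ce=cv2.connectedComponentsWithStats(m)
k=l[228,280];print("insert blob",ce[k],st[k],atz(c,ce[k],.035))
k=l[225,380];ys,xs=np.where(l==k);print("shaker",st[k]);r=cv2.minAreaRect(np.stack([xs,ys],1).astype(np.float32));print([atz(c,p,.05).round(4) for p in cv2.boxPoints(r)])
# rectified deck at z=.05 and floor z=.029, 0.5mm/px
def rect(z,x0,y0,n=180,q=.0005):
    gx=x0+(n/2-np.arange(n))*q; gy=y0+(n/2-np.arange(n))*q
    P=np.array([[x,y,z] for x in gx for y in gy]);uv=proj(c,P).reshape(n,n,2).astype(np.float32)
    return cv2.remap(g,uv[...,0],uv[...,1],cv2.INTER_CUBIC)
D=rect(.05,.487,-.316);F=rect(.027,.487,-.316)
o=np.hstack([D,F]);o=cv2.normalize(o,None,0,255,cv2.NORM_MINMAX).astype(np.uint8)
o=cv2.createCLAHE(3,(2,2)).apply(o);cv2.imwrite("pics/rect.png",cv2.resize(o,(800,400)))
# dog fit: darkness in cross vs rest
best=[]
yy,xx=np.mgrid[:180,:180]
for dx in np.arange(-8,8.1,1):
  for dy in np.arange(-8,8.1,1):
    X=-(yy-90)*.5-dx; Y=-(xx-90)*.5-dy; rr=np.hypot(X,Y)
    for th in range(0,90,3):
      t=np.radians(th);a=X*np.cos(t)+Y*np.sin(t);b=-X*np.sin(t)+Y*np.cos(t)
      cr=(np.minimum(abs(a),abs(b))<3.3)&(np.maximum(abs(a),abs(b))<18); an=(rr<19)&~cr
      best.append((F[cr].mean()-F[an].mean(),dx,dy,th))
best.sort();print(best[:6],best[-3:])
E
```

```text
holes [[ 0.462   0.0072  0.03  ]
 [ 0.4742 -0.0237  0.03  ]
 [ 0.4512 -0.0357  0.03  ]
 [ 0.4391 -0.0034  0.03  ]] ctr [ 0.4566 -0.0139  0.03  ]
0 3 0.0252 24.9
1 2 0.0259 27.6
3 2 0.0345 20.5
0 1 0.0333 21.4
bar scene 23.5 0.036856999536112774 [ 0.45868575 -0.01456616  0.06      ]
insert blob [280.14       228.16285714] [270 218  22  21 350] [ 0.45632433 -0.01399125  0.035     ]
shaker [    0   199   560   221 54124]
[array([0.3668, 0.8128, 0.05  ]), array([ 0.6104, -0.7192,  0.05  ]), array([ 0.1026, -0.7621,  0.05  ]), array([-0.1338,  0.6864,  0.05  ])]
[(np.float32(-19.986374), np.float64(-6.0), np.float64(8.0), 42), (np.float32(-19.887543), np.float64(-7.0), np.float64(8.0), 42), (np.float32(-19.844788), np.float64(-6.0), np.float64(8.0), 45), (np.float32(-19.765442), np.float64(-7.0), np.float64(8.0), 45), (np.float32(-19.428604), np.float64(-6.0), np.float64(8.0), 39), (np.float32(-19.36345), np.float64(-7.0), np.float64(8.0), 39)] [(np.float32(8.369431), np.float64(-8.0), np.float64(-8.0), 81), (np.float32(8.45517), np.float64(-8.0), np.float64(-8.0), 75), (np.float32(8.48674), np.float64(-8.0), np.float64(-8.0), 78)]
```

View pics/rect.png

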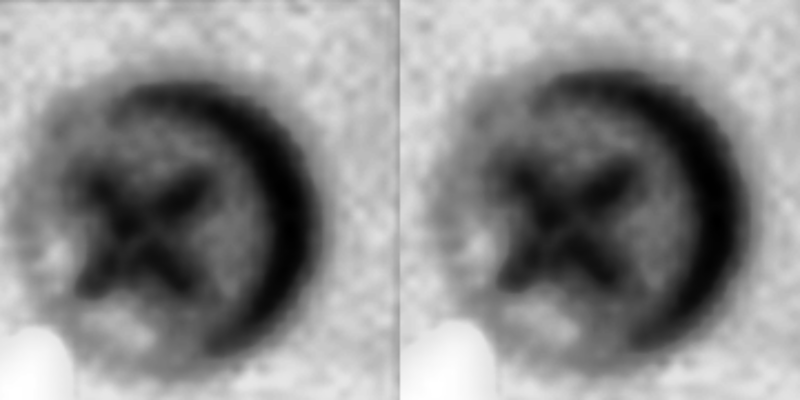

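Estimates so far:
- **Insert:** axis (0.457, -0.014), bar at about 24°.
- **Well:** axis about (0.482, -0.308), dog at about 42° (mod 90°).

The look-alikes at px (213,216) red and (242,234) green are rejected. Now I'll move above the insert.

Call:
arm_command --translation '[[-0.79,0,-0.907],[-0.79,0,-0.907],[-0.79,0,-0.907]]' --rotation '[[0,0,0],[0,0,0],[0,0,0]]' --grip '[-0.1,-0.1,-0.1]'

```text
time_s: 1.2
position: [0.1883, -0.5171, 0.2438]
tcp_rot: [[-0.973, 0.0, 0.229], [-0.229, 0.008, -0.973], [-0.002, -1.0, -0.008]]
force: [-0.5, -0.7, 0.1]
opening: 0.806
```

Call:
arm_command --translation '[[-0.79,0,-0.907],[-0.79,0,-0.907],[-0.79,0,-0.907]]' --rotation '[[0,0,0],[0,0,0],[0,0,0]]' --grip '[-0.1,-0.1,-0.1]'

```text
time_s: 1.5
position: [0.2328, -0.4331, 0.2442]
tcp_rot: [[-0.973, -0.0, 0.23], [-0.23, 0.006, -0.973], [-0.001, -1.0, -0.006]]
force: [-0.3, 0.2, -0.6]
opening: 0.583
```

Call:
arm_command --translation '[[-0.79,0,-0.907],[-0.79,0,-0.907],[-0.79,0,-0.907]]' --rotation '[[0,0,0],[0,0,0],[0,0,0]]' --grip '[-0.1,-0.1,-0.1]'

```text
time_s: 1.8
position: [0.2775, -0.3492, 0.2444]
tcp_rot: [[-0.973, -0.001, 0.23], [-0.23, 0.004, -0.973], [-0.0, -1.0, -0.005]]
force: [-0.0, 0.3, -0.7]
opening: 0.553
```

Call:
arm_command --translation '[[-0.79,0,-0.907],[-0.79,0,-0.907],[-0.79,0,-0.907]]' --rotation '[[0,0,0],[0,0,0],[0,0,0]]' --grip '[-0.1,-0.1,-0.1]'

```text
time_s: 2.1
position: [0.3227, -0.2654, 0.2445]
tcp_rot: [[-0.973, -0.001, 0.231], [-0.231, 0.002, -0.973], [0.0, -1.0, -0.003]]
force: [-0.7, -0.0, 0.1]
opening: 0.547
```

Call:
arm_command --translation '[[-0.79,0,-0.907],[-0.79,0,-0.907],[-0.79,0,-0.907]]' --rotation '[[0,0,0],[0,0,0],[0,0,0]]' --grip '[-0.1,-0.1,-0.1]'

```text
time_s: 2.4
position: [0.3685, -0.1815, 0.2447]
tcp_rot: [[-0.973, 0.001, 0.232], [-0.232, 0.001, -0.973], [-0.001, -1.0, -0.001]]
force: [-1.0, -0.9, -0.3]
opening: 0.548
```

Call:
arm_command --translation '[[-0.79,0,-0.907],[-0.79,0,-0.907],[-0.79,0,-0.907]]' --rotation '[[0,0,0],[0,0,0],[0,0,0]]' --grip '[-0.1,-0.1,-0.1]'

```text
time_s: 2.7
position: [0.4145, -0.0973, 0.2449]
tcp_rot: [[-0.973, 0.002, 0.231], [-0.231, -0.0, -0.973], [-0.002, -1.0, 0.001]]
force: [-0.9, -0.5, -0.2]
opening: 0.551
```

Call:
arm_command --translation '[[-0.79,0,-0.907],[-0.79,0,-0.907],[-0.79,0,-0.907],[-0.79,0,-0.907]]' --rotation '[[0,-0.18,0],[0,-0.18,0],[0,-0.18,0],[0,-0.18,0]]' --grip '[-0.1,-0.1,-0.1,-0.1]'

```text
time_s: 3.1
position: [0.4583, -0.0154, 0.2445]
tcp_rot: [[-0.914, 0.001, 0.406], [-0.406, -0.001, -0.914], [0.0, -1.0, 0.001]]
force: [0.0, -0.9, -0.0]
opening: 0.552
```

Call:
arm_command --translation '[[0.01,0.5,-0.02],[0.01,1,-0.02],[0.01,1,-0.02]]' --rotation '[[0,0,0],[0,0,0],[0,0,0]]' --grip '[-0.1,-0.1,-0.1]'

```text
time_s: 3.4
position: [0.4526, -0.0145, 0.161]
tcp_rot: [[-0.916, -0.011, 0.402], [-0.402, 0.002, -0.916], [0.009, -1.0, -0.006]]
force: [-0.9, 1.1, 0.2]
opening: 0.55
```

Call:
arm_command --translation '[[0,0.4,0],[0,0.4,0]]' --rotation '[[0,0,0],[0,0,0]]' --grip '[-0.1,-0.1]'

```text
time_s: 3.6
position: [0.4548, -0.0144, 0.1315]
tcp_rot: [[-0.916, -0.005, 0.402], [-0.402, 0.001, -0.916], [0.004, -1.0, -0.003]]
force: [-0.2, 0.2, -0.6]
opening: 0.55
```

```bash
python3 - <<'E'
from h import *
c=eyes.capture("scene");cv2.imwrite("pics/s1.png",cv2.resize(c["image"][170:290,220:360],(700,600),interpolation=cv2.INTER_CUBIC))
print(bot.read_state()["position"])
E
```

```text
[ 0.45562237 -0.014313    0.13277467]
```

View pics/s1.png

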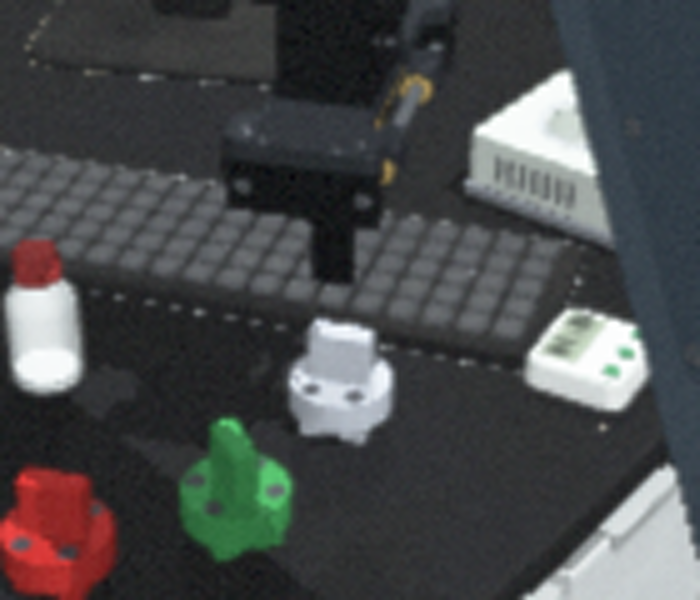

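The fingers at crop (335,260) are centred over the aluminium bar at (342,350), which is broadside on. Descending and closing.

Call:
arm_command --translation '[[0,0.35,0],[0,0.7,0],[0,0.95,0],[0,0.95,0],[0,0.95,0]]' --rotation '[[0,0,0],[0,0,0],[0,0,0],[0,0,0],[0,0,0]]' --grip '[-0.1,-0.1,-0.1,-0.1,-0.1]'

```text
time_s: 4.15
position: [0.4572, -0.0137, 0.0581]
tcp_rot: [[-0.915, 0.002, 0.404], [-0.404, -0.001, -0.915], [-0.002, -1.0, 0.002]]
force: [0.1, -0.1, 0.5]
opening: 0.553
```

Call:
arm_command --translation '[[0,0,0],[0,0,0],[0,0,0],[0,0,0],[0,0,0]]' --rotation '[[0,0,0],[0,0,0],[0,0,0],[0,0,0],[0,0,0]]' --grip '[0.3,0.5,0.8,1,1]'

```text
time_s: 4.65
position: [0.4561, -0.013, 0.0568]
tcp_rot: [[-0.915, 0.0, 0.405], [-0.405, -0.0, -0.915], [-0.0, -1.0, 0.0]]
force: [0.6, -0.4, -0.7]
opening: 0.184
```

Call:
arm_command --translation '[[0,0,0],[0,0,0],[0,0,0]]' --rotation '[[0,0,0],[0,0,0],[0,0,0]]' --grip '[1,1,1]'

```text
time_s: 4.95
position: [0.4562, -0.013, 0.0567]
tcp_rot: [[-0.915, 0.0, 0.405], [-0.405, -0.0, -0.915], [-0.0, -1.0, 0.0]]
force: [0.2, 0.1, 4.4]
opening: 0.158
```

Gripped at 13.7 mm. I'll lift, and check the monitor's clearance before traversing.

Call:
arm_command --translation '[[0,-0.3,0],[0,-0.75,0],[0,-0.75,0]]' --rotation '[[0,0,0],[0,0,0],[0,0,0]]' --grip '[1,1,1]'

```text
time_s: 5.25
position: [0.4579, -0.0134, 0.1189]
tcp_rot: [[-0.915, 0.006, 0.404], [-0.404, -0.002, -0.915], [-0.005, -1.0, 0.004]]
force: [0.8, -1.1, -3.2]
opening: 0.156
```

Call:
arm_command --translation '[[0,-0.7,0],[0,-0.7,0],[0,-0.7,0]]' --rotation '[[0,0,0],[0,0,0],[0,0,0]]' --grip '[1,1,1]'

```text
time_s: 5.55
position: [0.4564, -0.0131, 0.1727]
tcp_rot: [[-0.915, 0.002, 0.404], [-0.404, -0.0, -0.915], [-0.001, -1.0, 0.001]]
force: [-0.6, 0.6, -2.6]
opening: 0.159
```

```bash
python3 - <<'E'
from h import *
c=eyes.capture("top");s=eyes.capture("scene")
for n,a,b in(("topR",(437,173),(335,60)),("topR2",(515,147),(335,60)),("botR",(437,173),(333,157)),("botR2",(515,147),(333,157))):
    o1,d1=ray(c,a);o2,d2=ray(s,b);A=np.stack([d1,-d2],1);t=np.linalg.lstsq(A,o2-o1,rcond=None)[0]
    p,q=o1+d1*t[0],o2+d2*t[1];print(n,p.round(3),np.linalg.norm(p-q).round(3))
print(bot.read_state()["position"],bot.read_state()["force"])
E
```

```text
topR [ 0.528 -0.294  0.456] 0.009
topR2 [ 0.582 -0.443  0.429] 0.023
botR [ 0.597 -0.415  0.113] 0.019
botR2 [ 0.698 -0.679 -0.004] 0.03
[ 0.45488671 -0.01269361  0.17139195] [-0.8323358  -0.29376672 -3.10699952]
```

The monitor's near edge is a vertical line at about (0.59, -0.43), z 0.11 to 0.43. That leaves the gripper about 55 mm or more of clearance at the well. Now traversing.

Call:
arm_command --translation '[[0.3,0,0.6],[0.3,0,0.88],[0.3,0,0.88]]' --rotation '[[0,0,0],[0,0,0],[0,0,0]]' --grip '[1,1,1]'

```text
time_s: 5.95
position: [0.464, -0.0901, 0.1714]
tcp_rot: [[-0.916, 0.001, 0.401], [-0.401, -0.001, -0.916], [-0.001, -1.0, 0.002]]
force: [0.5, -0.2, -3.1]
opening: 0.155
```

Call:
arm_command --translation '[[0.3,0,0.88],[0.3,0,0.88],[0.3,0,0.88]]' --rotation '[[0,0,0],[0,0,0],[0,0,0]]' --grip '[1,1,1]'

```text
time_s: 6.25
position: [0.4696, -0.1639, 0.1713]
tcp_rot: [[-0.916, 0.0, 0.401], [-0.401, -0.001, -0.916], [0.0, -1.0, 0.001]]
force: [-0.4, 0.4, -3.2]
opening: 0.154
```

Call:
arm_command --translation '[[0.3,0,0.88],[0.3,0,0.88],[0.3,0,0.88]]' --rotation '[[0,0,0],[0,0,0],[0,0,0]]' --grip '[1,1,1]'

```text
time_s: 6.55
position: [0.476, -0.2376, 0.1714]
tcp_rot: [[-0.916, 0.0, 0.402], [-0.402, -0.001, -0.916], [-0.0, -1.0, 0.001]]
force: [0.3, 0.3, -3.6]
opening: 0.155
```

Call:
arm_command --translation '[[0.3,0,0.88],[0.3,0,0.88],[0.3,0,0.88],[0.3,0,0.88],[0.3,0,0.88]]' --rotation '[[0,-0.1,0],[0,-0.2,0],[0,-0.3,0],[0,-0.3,0],[0,-0.3,0]]' --grip '[1,1,1,1,1]'

```text
time_s: 7.05
position: [0.4811, -0.3069, 0.1713]
tcp_rot: [[-0.746, -0.003, 0.666], [-0.666, 0.003, -0.746], [-0.0, -1.0, -0.005]]
force: [-1.3, -1.0, -3.8]
opening: 0.16
```

```bash
python3 - <<'E'
from h import *
a=cv2.imread("pics/top0.png")
c=eyes.capture("top");s=eyes.capture("scene")
print(bot.read_state()["position"],bot.read_state()["force"])
L=cv2.resize(c["image"][180:280,340:440],(400,400),interpolation=cv2.INTER_CUBIC)
R=cv2.resize(s["image"][150:250,300:400],(400,400),interpolation=cv2.INTER_CUBIC)
cv2.imwrite("pics/hover.png",np.hstack([L,R]))
# refined well/dog/shaker from the free picture
g=cv2.cvtColor(a,cv2.COLOR_BGR2GRAY).astype(np.float32)
def rect(z,x0,y0,n=220,q=.0005):
    gx=x0+(n/2-np.arange(n))*q; gy=y0+(n/2-np.arange(n))*q
    P=np.array([[x,y,z] for x in gx for y in gy]);uv=proj(c,P).reshape(n,n,2).astype(np.float32)
    return cv2.remap(g,uv[...,0],uv[...,1],cv2.INTER_CUBIC)
F=rect(.029,.483,-.308);yy,xx=np.mgrid[:220,:220];best=[]
for dx in np.arange(-6,6.1,.5):
  for dy in np.arange(-6,6.1,.5):
    X=-(yy-110)*.5-dx; Y=-(xx-110)*.5-dy; rr=np.hypot(X,Y)
    for th in range(0,90,2):
      t=np.radians(th);p=X*np.cos(t)+Y*np.sin(t);b=-X*np.sin(t)+Y*np.cos(t)
      cr=(np.minimum(abs(p),abs(b))<3.3)&(np.maximum(abs(p),abs(b))<18); an=(rr<19)&~cr
      best.append((float(F[cr].mean()-F[an].mean()),.483+dx/1e3,-.308+dy/1e3,th))
best.sort();print([tuple(np.round(b,4)) for b in best[:4]])
# shaker deck edges: gray profiles
for r in (205,215,225,245): print(r,g[r,360:374].astype(int),g[r,406:420].astype(int))
for cc in (375,400): print(cc,g[192:206,cc].astype(int))
E
```

```text
[ 0.48164791 -0.30742146  0.17189417] [ 0.40056157  0.21200914 -2.28438664]
[(np.float64(-19.8538), np.float64(0.4805), np.float64(-0.307), np.float64(42.0)), (np.float64(-19.8463), np.float64(0.4805), np.float64(-0.3075), np.float64(42.0)), (np.float64(-19.8038), np.float64(0.48), np.float64(-0.3075), np.float64(42.0)), (np.float64(-19.8012), np.float64(0.48), np.float64(-0.307), np.float64(42.0))]
205 [ 30  32  29  30  36  51  78  96 116 144 176 192 197 200] [195 195 193 185 163 117  64  40  37  35  37  41  46  43]
215 [ 32  35  34  35  36  51  66  84 101 132 167 189 196 198] [193 192 195 190 180 140  80  42  36  35  34  32  36  34]
225 [ 32  36  33  35  37  48  71  85  95 121 163 186 194 194] [191 194 197 193 180 142  87  47  39  37  33  37  34  35]
245 [ 48  48  48  49  52  67  98 125 131 158 218 244 250 251] [201 197 194 197 190 166 126  70  48  44  44  40  43  38]
375 [ 30  32  33  30  35  36  68 120 172 192 194 195 194 197]
400 [ 30  30  34  34  32  33  55 102 166 188 197 195 194 194]
```

View pics/hover.png

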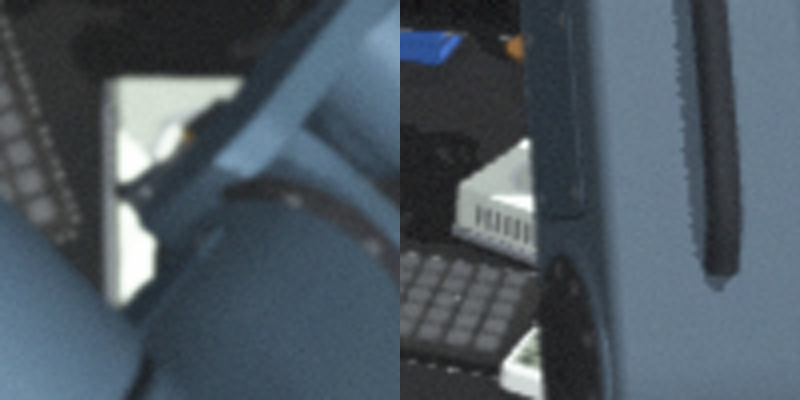

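```bash
python3 - <<'E'
from h import *
c=eyes.capture("top")
for r,l,q in((205,369.1,411.0),(215,369.4,411.4),(225,369.6,411.6),(245,369.6,412.1)):
    a,b=atz(c,(l,r),.05),atz(c,(q,r),.05);print(a.round(4),b.round(4),"w",np.linalg.norm(a-b).round(4),"mid",((a+b)/2).round(4))
for cc,r in((375,199.0),(400,199.3)):print(atz(c,(cc,r),.05).round(4))
s=bot.read_state();R=np.array(s["tcp_rot"]);print(s["position"],np.degrees(np.arctan2(R[1,2],R[0,2])))
E
```

```text
[ 0.5208 -0.2536  0.05  ] [ 0.522  -0.3657  0.05  ] w 0.1121 mid [ 0.5214 -0.3096  0.05  ]
[ 0.4937 -0.2541  0.05  ] [ 0.495  -0.3662  0.05  ] w 0.1121 mid [ 0.4944 -0.3101  0.05  ]
[ 0.4668 -0.2544  0.05  ] [ 0.4681 -0.3661  0.05  ] w 0.1118 mid [ 0.4675 -0.3102  0.05  ]
[ 0.4134 -0.2538  0.05  ] [ 0.4149 -0.3663  0.05  ] w 0.1125 mid [ 0.4141 -0.31    0.05  ]
[ 0.5373 -0.2696  0.05  ]
[ 0.5372 -0.3366  0.05  ]
[ 0.48186829 -0.30776439  0.1721489 ] -48.14108985247832
```

Shaker edges, ring and dog all put the well axis near (0.481, -0.309), with about 1.5 mm of scatter. Descending to just above the mouth, then in small steps while watching the force.

Call:
arm_command --translation '[[0.02,0.3,0.005],[0.02,0.6,0.005],[0.02,0.87,0.005],[0.02,0.87,0.005],[0.02,0.87,0.005]]' --rotation '[[0,0,0],[0,0,0],[0,0,0],[0,0,0],[0,0,0]]' --grip '[1,1,1,1,1]'

```text
time_s: 7.7
position: [0.4813, -0.3102, 0.103]
tcp_rot: [[-0.745, -0.0, 0.667], [-0.667, 0.001, -0.745], [-0.0, -1.0, -0.001]]
force: [-0.2, -0.2, -3.0]
opening: 0.159
```

Call:
arm_command --translation '[[0,0,0],[0,0,0]]' --rotation '[[0,0,0],[0,0,0]]' --grip '[1,1]'

```text
time_s: 7.9
position: [0.482, -0.3113, 0.1043]
tcp_rot: [[-0.745, 0.002, 0.667], [-0.667, -0.002, -0.745], [-0.0, -1.0, 0.003]]
force: [1.0, -0.1, -2.3]
opening: 0.153
```

Call:
arm_command --translation '[[0,0.025,0],[0,0.05,0]]' --rotation '[[0,0,0],[0,0,0]]' --grip '[1,1]'

```text
time_s: 8.1
position: [0.4815, -0.311, 0.0996]
tcp_rot: [[-0.745, 0.001, 0.667], [-0.667, -0.001, -0.745], [-0.0, -1.0, 0.001]]
force: [0.3, -0.1, -3.6]
opening: 0.157
```

Call:
arm_command --translation '[[0,0.02,0],[0,0.03,0]]' --rotation '[[0,0,0],[0,0,0]]' --grip '[1,1]'

```text
time_s: 8.3
position: [0.4811, -0.3106, 0.0964]
tcp_rot: [[-0.745, -0.0, 0.667], [-0.667, 0.0, -0.745], [0.0, -1.0, -0.0]]
force: [-0.2, 0.0, -3.8]
opening: 0.16
```

Call:
arm_command --translation '[[0,0,0]]' --rotation '[[0,0,0]]' --grip '[1]'

```text
time_s: 8.4
position: [0.4811, -0.3106, 0.0963]
tcp_rot: [[-0.745, -0.0, 0.667], [-0.667, 0.0, -0.745], [0.0, -1.0, -0.0]]
force: [1.0, -0.9, -3.7]
opening: 0.157
```

Call:
arm_command --translation '[[0,0,0]]' --rotation '[[0,0,0]]' --grip '[1]'

```text
time_s: 8.5
position: [0.4812, -0.3107, 0.0965]
tcp_rot: [[-0.745, -0.0, 0.667], [-0.667, 0.0, -0.745], [-0.0, -1.0, -0.0]]
force: [-0.1, -0.9, -2.3]
opening: 0.162
```

Call:
arm_command --translation '[[-0.008,0,-0.009],[-0.008,0.012,-0.009]]' --rotation '[[0,0,0],[0,0,0]]' --grip '[1,1]'

```text
time_s: 8.7
position: [0.4813, -0.3097, 0.0957]
tcp_rot: [[-0.745, 0.0, 0.667], [-0.667, -0.0, -0.745], [-0.0, -1.0, 0.0]]
force: [0.2, -1.4, -4.4]
opening: 0.16
```

Call:
arm_command --translation '[[0,0.012,0],[0,0.012,0]]' --rotation '[[0,0,0],[0,0,0]]' --grip '[1,1]'

```text
time_s: 8.9
position: [0.4811, -0.3097, 0.0945]
tcp_rot: [[-0.745, -0.0, 0.667], [-0.667, 0.0, -0.745], [0.0, -1.0, -0.0]]
force: [-0.8, -0.6, -3.7]
opening: 0.16
```

Call:
arm_command --translation '[[0,0.012,0],[0,0.012,0]]' --rotation '[[0,0,0],[0,0,0]]' --grip '[1,1]'

```text
time_s: 9.1
position: [0.4812, -0.3097, 0.0936]
tcp_rot: [[-0.745, -0.0, 0.667], [-0.667, 0.0, -0.745], [0.0, -1.0, -0.0]]
force: [0.5, -0.0, -3.1]
opening: 0.156
```

Call:
arm_command --translation '[[0,0.012,0],[0,0.012,0]]' --rotation '[[0,0,0],[0,0,0]]' --grip '[1,1]'

```text
time_s: 9.3
position: [0.4812, -0.3097, 0.0926]
tcp_rot: [[-0.745, -0.0, 0.667], [-0.667, 0.0, -0.745], [0.0, -1.0, -0.0]]
force: [0.9, 0.2, -3.1]
opening: 0.157
```

Call:
arm_command --translation '[[0,0.012,0],[0,0.012,0]]' --rotation '[[0,0,0],[0,0,0]]' --grip '[1,1]'

```text
time_s: 9.5
position: [0.4811, -0.3097, 0.0916]
tcp_rot: [[-0.745, -0.0, 0.667], [-0.667, 0.0, -0.745], [0.0, -1.0, -0.0]]
force: [0.0, 0.2, -2.8]
opening: 0.155
```

Call:
arm_command --translation '[[0,0.012,0],[0,0.012,0]]' --rotation '[[0,0,0],[0,0,0]]' --grip '[1,1]'

```text
time_s: 9.7
position: [0.4811, -0.3097, 0.0907]
tcp_rot: [[-0.745, -0.0, 0.667], [-0.667, 0.0, -0.745], [-0.0, -1.0, -0.0]]
force: [0.2, -0.1, -3.2]
opening: 0.159
```

Call:
arm_command --translation '[[0,0.012,0],[0,0.012,0]]' --rotation '[[0,0,0],[0,0,0]]' --grip '[1,1]'

```text
time_s: 9.9
position: [0.4811, -0.3097, 0.0897]
tcp_rot: [[-0.745, -0.0, 0.667], [-0.667, 0.0, -0.745], [0.0, -1.0, -0.0]]
force: [0.4, -0.0, -3.1]
opening: 0.157
```

In the mouth with no contact. Dog contact is expected at z of about 0.086.

Call:
arm_command --translation '[[0,0.012,0],[0,0.024,0]]' --rotation '[[0,0,0],[0,0,0]]' --grip '[1,1]'

```text
time_s: 10.1
position: [0.4812, -0.3098, 0.0879]
tcp_rot: [[-0.745, 0.0, 0.667], [-0.667, -0.0, -0.745], [-0.0, -1.0, 0.0]]
force: [-1.0, -0.2, -3.8]
opening: 0.159
```

Call:
arm_command --translation '[[0,0.012,0],[0,0.012,0]]' --rotation '[[0,0,0],[0,0,0]]' --grip '[1,1]'

```text
time_s: 10.3
position: [0.4811, -0.3097, 0.0867]
tcp_rot: [[-0.745, -0.0, 0.667], [-0.667, 0.0, -0.745], [0.0, -1.0, -0.0]]
force: [-0.5, 0.1, -3.2]
opening: 0.158
```

Call:
arm_command --translation '[[0,0.012,0],[0,0.012,0]]' --rotation '[[0,0,0],[0,0,0]]' --grip '[1,1]'

```text
time_s: 10.5
position: [0.4811, -0.3097, 0.0858]
tcp_rot: [[-0.745, -0.0, 0.667], [-0.667, 0.0, -0.745], [-0.0, -1.0, -0.0]]
force: [-0.4, -0.8, -2.4]
opening: 0.157
```

Call:
arm_command --translation '[[0,0.012,0],[0,0.012,0]]' --rotation '[[0,0,0],[0,0,0]]' --grip '[1,1]'

```text
time_s: 10.7
position: [0.4811, -0.3097, 0.0849]
tcp_rot: [[-0.745, -0.0, 0.667], [-0.667, 0.0, -0.745], [0.0, -1.0, -0.0]]
force: [0.1, 0.5, -3.0]
opening: 0.158
```

Call:
arm_command --translation '[[0,0.012,0],[0,0.012,0]]' --rotation '[[0,0,0],[0,0,0]]' --grip '[1,1]'

```text
time_s: 10.9
position: [0.4811, -0.3097, 0.0839]
tcp_rot: [[-0.745, -0.0, 0.667], [-0.667, 0.0, -0.745], [0.0, -1.0, -0.0]]
force: [-0.1, 0.5, -3.3]
opening: 0.155
```

Call:
arm_command --translation '[[0,0.012,0],[0,0.012,0]]' --rotation '[[0,0,0],[0,0,0]]' --grip '[1,1]'

```text
time_s: 11.1
position: [0.4812, -0.3097, 0.083]
tcp_rot: [[-0.745, -0.0, 0.667], [-0.667, 0.0, -0.745], [0.0, -1.0, -0.0]]
force: [-0.3, 0.0, -2.5]
opening: 0.155
```

Call:
arm_command --translation '[[0,0.012,0],[0,0.012,0]]' --rotation '[[0,0,0],[0,0,0]]' --grip '[1,1]'

```text
time_s: 11.3
position: [0.4811, -0.3097, 0.082]
tcp_rot: [[-0.745, -0.0, 0.667], [-0.667, 0.0, -0.745], [0.0, -1.0, -0.0]]
force: [1.1, 0.0, -2.9]
opening: 0.163
```

The soles are about 4 mm below the dog's top with no contact, so the slot is engaged. Going down to about 1 mm above the floor.

Call:
arm_command --translation '[[0,0.012,0],[0,0.012,0]]' --rotation '[[0,0,0],[0,0,0]]' --grip '[1,1]'

```text
time_s: 11.5
position: [0.4811, -0.3097, 0.0811]
tcp_rot: [[-0.745, -0.0, 0.667], [-0.667, 0.0, -0.745], [0.0, -1.0, -0.0]]
force: [-0.2, 1.4, -2.9]
opening: 0.162
```

Call:
arm_command --translation '[[0,0.012,0],[0,0.012,0]]' --rotation '[[0,0,0],[0,0,0]]' --grip '[1,1]'

```text
time_s: 11.7
position: [0.4811, -0.3097, 0.0801]
tcp_rot: [[-0.745, -0.0, 0.667], [-0.667, 0.0, -0.745], [0.0, -1.0, -0.0]]
force: [0.2, -0.3, -3.6]
opening: 0.164
```

Call:
arm_command --translation '[[0,0.012,0],[0,0.012,0]]' --rotation '[[0,0,0],[0,0,0]]' --grip '[1,1]'

```text
time_s: 11.9
position: [0.4811, -0.3097, 0.0792]
tcp_rot: [[-0.745, -0.0, 0.667], [-0.667, 0.0, -0.745], [0.0, -1.0, -0.0]]
force: [-0.5, -0.3, -3.6]
opening: 0.16
```

Call:
arm_command --translation '[[0,0.01,0],[0,0.01,0]]' --rotation '[[0,0,0],[0,0,0]]' --grip '[1,1]'

```text
time_s: 12.1
position: [0.4811, -0.3097, 0.0784]
tcp_rot: [[-0.745, -0.0, 0.667], [-0.667, 0.0, -0.745], [0.0, -1.0, -0.0]]
force: [0.8, -0.5, -3.3]
opening: 0.156
```

Call:
arm_command --translation '[[0,0.008,0],[0,0.01,0]]' --rotation '[[0,0,0],[0,0,0]]' --grip '[1,1]'

```text
time_s: 12.3
position: [0.4812, -0.3097, 0.0776]
tcp_rot: [[-0.745, -0.0, 0.667], [-0.667, 0.0, -0.745], [-0.0, -1.0, -0.0]]
force: [-0.3, -0.7, -3.6]
opening: 0.159
```

Call:
arm_command --translation '[[0,0,0],[0,0,0],[0,0,0],[0,0,0]]' --rotation '[[0,0,0],[0,0,0],[0,0,0],[0,0,0]]' --grip '[0.2,0.2,0.2,0.2]'

```text
time_s: 12.7
position: [0.4814, -0.31, 0.078]
tcp_rot: [[-0.745, 0.001, 0.667], [-0.667, -0.001, -0.745], [-0.0, -1.0, 0.001]]
force: [-1.3, 0.4, 0.2]
opening: 0.382
```

Call:
arm_command --translation '[[0,-0.3,0],[0,-0.7,0],[0,-1,0],[0,-1,0]]' --rotation '[[0,0,0],[0,0,0],[0,0,0],[0,0,0]]' --grip '[0.2,0.2,0.2,0.2]'

```text
time_s: 13.1
position: [0.4831, -0.3115, 0.1612]
tcp_rot: [[-0.745, 0.006, 0.667], [-0.667, -0.006, -0.745], [-0.001, -1.0, 0.008]]
force: [1.1, 0.0, -0.2]
opening: 0.401
```

Released. Now moving behind the bolt tab at a safe height, turning the jaws along y, and looking.

Call:
arm_command --translation '[[0.4,0,-0.35],[0.7,0,-0.64],[0.7,0,-0.64]]' --rotation '[[0,0,0],[0,0,0],[0,0,0]]' --grip '[1,1,1]'

```text
time_s: 13.4
position: [0.4008, -0.3065, 0.1565]
tcp_rot: [[-0.746, -0.005, 0.666], [-0.666, 0.005, -0.746], [0.0, -1.0, -0.008]]
force: [-0.2, 0.5, -0.2]
opening: 0.214
```

Call:
arm_command --translation '[[0.4,0,-0.35],[0.7,0,-0.64],[0.7,0,-0.64],[0.7,0,-0.64],[0.7,0,-0.64]]' --rotation '[[0,0.14,0],[0,0.28,0],[0,0.42,0],[0,0.56,0],[0,0.7,0]]' --grip '[1,1,1,1,1]'

```text
time_s: 13.9
position: [0.3296, -0.3085, 0.1572]
tcp_rot: [[-1.0, 0.0, -0.009], [0.009, 0.0, -1.0], [-0.0, -1.0, -0.0]]
force: [-0.2, -0.7, 0.5]
opening: 0.003
```

Call:
arm_command --translation '[[0,0,0],[0,0,0],[0,0,0]]' --rotation '[[0,0,0],[0,0,0],[0,0,0]]' --grip '[1,1,1]'

```text
time_s: 14.2
position: [0.3297, -0.3082, 0.1574]
tcp_rot: [[-1.0, -0.0, -0.0], [0.0, 0.0, -1.0], [0.0, -1.0, -0.0]]
force: [0.1, 0.7, 0.1]
opening: 0.008
```

```bash
python3 - <<'E'
from h import *
c=eyes.capture("top");s=eyes.capture("scene")
st=bot.read_state();print(st["position"],np.array(st["tcp_rot"]).round(3).tolist(),np.round(st["joint_positions"],1))
L=cv2.resize(c["image"][190:290,350:430],(480,600),interpolation=cv2.INTER_CUBIC)
R=cv2.resize(s["image"][160:260,310:363],(318,600),interpolation=cv2.INTER_CUBIC)
cv2.imwrite("pics/home.png",np.hstack([L,R]))
for t in("insert_mid","bolt_tab"):
  for r in models.spot_point("top",t)[:4]:
    p=np.array(r["point"])*[560,420];print(t,round(r["conf"],2),p.round(1),atz(c,p,.05 if t[0]=="i" else .0735).round(4))
E
```

```text
[ 0.32959089 -0.30816253  0.15751647] [[-1.0, -0.0, -0.001], [0.001, 0.0, -1.0], [0.0, -1.0, -0.0]] [-57.3  25.5 111.4   0.   43.1  32.7]
insert_mid 0.82 [215.1 218.7] [0.479  0.1624 0.05  ]
insert_mid 0.76 [390.4 221.2] [ 0.4776 -0.3099  0.05  ]
insert_mid 0.64 [242.5 235.7] [0.4338 0.0868 0.05  ]
bolt_tab 0.52 [390.9 264.9] [ 0.3622 -0.3037  0.0735]
```

View pics/home.png

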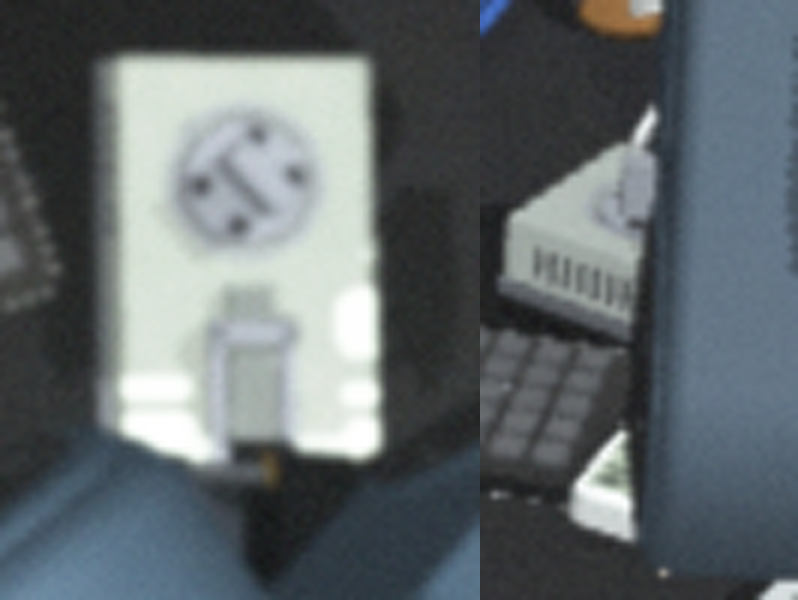

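The insert sits in the well, disc level with the deck, at crop (245,180). The bolt is still open and the tab is at crop (250,445). Descending behind the tab.

Call:
arm_command --translation '[[0,0.3,0],[0,0.6,0],[0,0.92,0],[0,0.92,0],[0,0.92,0]]' --rotation '[[0,0,0],[0,0,0],[0,0,0],[0,0,0],[0,0,0]]' --grip '[1,1,1,1,1]'

```text
time_s: 14.9
position: [0.3294, -0.3081, 0.084]
tcp_rot: [[-1.0, -0.001, -0.002], [0.002, 0.001, -1.0], [0.001, -1.0, -0.001]]
force: [-0.4, -1.1, 0.5]
opening: 0.005
```

Call:
arm_command --translation '[[-0.06,0,0],[-0.12,0,0],[-0.12,0,0]]' --rotation '[[0,0,0],[0,0,0],[0,0,0]]' --grip '[1,1,1]'

```text
time_s: 15.2
position: [0.3403, -0.3091, 0.0851]
tcp_rot: [[-1.0, 0.002, -0.002], [0.002, -0.003, -1.0], [-0.002, -1.0, 0.003]]
force: [-0.3, -0.4, 0.7]
opening: 0.002
```

Call:
arm_command --translation '[[-0.03,0,0],[-0.06,0,0],[-0.06,0,0]]' --rotation '[[0,0,0],[0,0,0],[0,0,0]]' --grip '[1,1,1]'

```text
time_s: 15.5
position: [0.3442, -0.3084, 0.0843]
tcp_rot: [[-1.0, 0.0, -0.002], [0.002, -0.001, -1.0], [-0.0, -1.0, 0.001]]
force: [0.5, -0.0, -0.1]
opening: 0.006
```

Call:
arm_command --translation '[[-0.03,0,0],[-0.06,0,0],[-0.06,0,0]]' --rotation '[[0,0,0],[0,0,0],[0,0,0]]' --grip '[1,1,1]'

```text
time_s: 15.8
position: [0.3487, -0.3081, 0.084]
tcp_rot: [[-1.0, -0.0, -0.002], [0.002, 0.0, -1.0], [0.0, -1.0, -0.0]]
force: [-0.9, -0.3, 0.4]
opening: 0.011
```

Call:
arm_command --translation '[[-0.03,0,0],[-0.05,0,0],[-0.05,0,0]]' --rotation '[[0,0,0],[0,0,0],[0,0,0]]' --grip '[1,1,1]'

```text
time_s: 16.1
position: [0.3527, -0.308, 0.084]
tcp_rot: [[-1.0, -0.0, -0.003], [0.003, 0.0, -1.0], [0.0, -1.0, -0.0]]
force: [-1.5, 0.8, 1.3]
opening: 0.005
```

Call:
arm_command --translation '[[-0.03,0,0],[-0.05,0,0],[-0.05,0,0]]' --rotation '[[0,0,0],[0,0,0],[0,0,0]]' --grip '[1,1,1]'

```text
time_s: 16.4
position: [0.3568, -0.3081, 0.084]
tcp_rot: [[-1.0, 0.0, -0.002], [0.002, 0.0, -1.0], [-0.0, -1.0, -0.0]]
force: [-0.4, 0.6, 1.1]
opening: 0.006
```

Call:
arm_command --translation '[[-0.03,0,0],[-0.05,0,0],[-0.05,0,0]]' --rotation '[[0,0,0],[0,0,0],[0,0,0]]' --grip '[1,1,1]'

```text
time_s: 16.7
position: [0.3608, -0.3081, 0.084]
tcp_rot: [[-1.0, 0.0, -0.003], [0.003, 0.0, -1.0], [-0.0, -1.0, -0.0]]
force: [-0.7, 0.6, -0.3]
opening: 0.007
```

Call:
arm_command --translation '[[-0.02,0,0],[-0.04,0,0],[-0.04,0,0]]' --rotation '[[0,0,0],[0,0,0],[0,0,0]]' --grip '[1,1,1]'

```text
time_s: 17.0
position: [0.364, -0.3082, 0.084]
tcp_rot: [[-1.0, 0.0, -0.003], [0.003, 0.0, -1.0], [-0.0, -1.0, -0.0]]
force: [-1.1, 0.3, -0.6]
opening: 0.004
```

Call:
arm_command --translation '[[-0.02,0,0],[-0.025,0,0]]' --rotation '[[0,0,0],[0,0,0]]' --grip '[1,1]'

```text
time_s: 17.2
position: [0.3659, -0.3082, 0.084]
tcp_rot: [[-1.0, -0.0, -0.003], [0.003, 0.0, -1.0], [0.0, -1.0, -0.0]]
force: [-2.2, 1.0, -0.9]
opening: 0.006
```

Call:
arm_command --translation '[[-0.02,0,0],[-0.025,0,0]]' --rotation '[[0,0,0],[0,0,0]]' --grip '[1,1]'

```text
time_s: 17.4
position: [0.3679, -0.3082, 0.084]
tcp_rot: [[-1.0, -0.0, -0.003], [0.003, 0.0, -1.0], [0.0, -1.0, -0.0]]
force: [-1.7, 0.6, 0.5]
opening: 0.003
```

Call:
arm_command --translation '[[-0.015,0,0],[-0.015,0,0]]' --rotation '[[0,0,0],[0,0,0]]' --grip '[1,1]'

```text
time_s: 17.6
position: [0.3688, -0.3082, 0.084]
tcp_rot: [[-1.0, -0.001, -0.002], [0.002, 0.0, -1.0], [0.001, -1.0, -0.0]]
force: [-3.9, 0.3, -0.8]
opening: 0.003
```

```bash
python3 - <<'E'
from h import *
c=eyes.capture("top")
st=bot.read_state();print(st["position"],st["force"])
cv2.imwrite("pics/push.png",cv2.resize(c["image"][190:290,350:430],(480,600),interpolation=cv2.INTER_CUBIC))
E
```

```text
[ 0.36877119 -0.30817396  0.08403874] [-3.57838532  0.41689937 -0.77312852]
```

View pics/push.png

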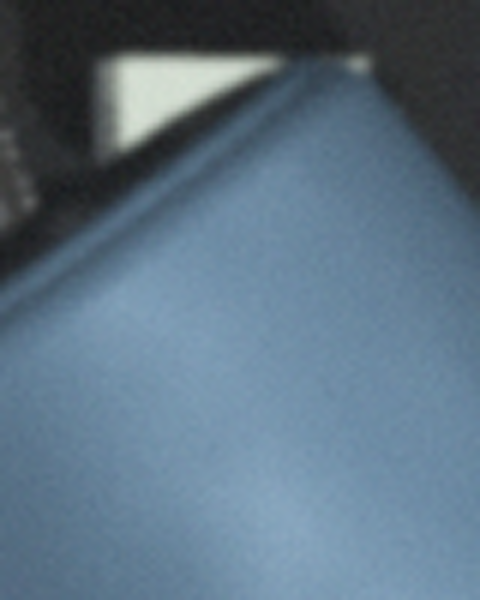

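The forearm hides the view. Force is now clear at 2 to 4 N. Continuing in 0.8 mm steps until a firm stop.

Call:
arm_command --translation '[[-0.01,0,0],[-0.01,0,0]]' --rotation '[[0,0,0],[0,0,0]]' --grip '[1,1]'

```text
time_s: 17.85
position: [0.3688, -0.3081, 0.084]
tcp_rot: [[-1.0, -0.002, -0.002], [0.002, 0.001, -1.0], [0.002, -1.0, -0.001]]
force: [-6.4, -0.3, 1.2]
opening: 0.004
```

Call:
arm_command --translation '[[-0.01,0,0],[-0.01,0,0]]' --rotation '[[0,0,0],[0,0,0]]' --grip '[1,1]'

```text
time_s: 18.05
position: [0.3689, -0.3081, 0.0841]
tcp_rot: [[-1.0, -0.003, -0.001], [0.001, 0.001, -1.0], [0.003, -1.0, -0.001]]
force: [-9.6, -1.1, 2.8]
opening: 0.009
```

Firm stop at x = 0.369. Backing off and lifting to look.

Call:
arm_command --translation '[[0.1,0,0],[0.2,0,0],[0.25,-0.5,0],[0.25,-1,0],[0.25,-1,0]]' --rotation '[[0,0,0],[0,0,0],[0,0,0],[0,0,0],[0,0,0]]' --grip '[1,1,1,1,1]'

```text
time_s: 18.55
position: [0.3529, -0.3114, 0.1682]
tcp_rot: [[-1.0, 0.007, -0.003], [0.003, -0.01, -1.0], [-0.007, -1.0, 0.01]]
force: [0.6, -0.1, 0.0]
opening: 0.004
```

Call:
arm_command --translation '[[0,-0.5,0.4],[0,-0.5,0.9],[0,-0.5,0.9]]' --rotation '[[0,0,0],[0,0,0],[0,0,0]]' --grip '[1,1,1]'

```text
time_s: 18.85
position: [0.3521, -0.3872, 0.2057]
tcp_rot: [[-1.0, 0.006, -0.006], [0.005, -0.01, -1.0], [-0.006, -1.0, 0.01]]
force: [0.1, 0.1, 0.4]
opening: 0.005
```

Call:
arm_command --translation '[[-0.1,-0.5,0.5],[-0.2,-0.5,1],[-0.2,-0.5,1]]' --rotation '[[0,0,0],[0,0,0],[0,0,0]]' --grip '[1,1,1]'

```text
time_s: 19.15
position: [0.3678, -0.467, 0.2451]
tcp_rot: [[-1.0, 0.005, -0.005], [0.005, -0.009, -1.0], [-0.005, -1.0, 0.009]]
force: [-0.6, 0.4, 0.1]
opening: 0.003
```

Call:
arm_command --translation '[[0,0,0.5],[0,0,1],[0,0,1],[0,0,1]]' --rotation '[[0,0,0],[0,0,0],[0,0,0],[0,0,0]]' --grip '[1,1,1,1]'

```text
time_s: 19.55
position: [0.3655, -0.5396, 0.2421]
tcp_rot: [[-1.0, -0.001, -0.004], [0.004, 0.003, -1.0], [0.001, -1.0, -0.003]]
force: [0.0, 0.5, 0.3]
opening: 0.004
```

```bash
python3 - <<'E'
from h import *
c=eyes.capture("top");s=eyes.capture("scene")
print(bot.read_state()["position"])
L=cv2.resize(c["image"][190:290,350:430],(480,600),interpolation=cv2.INTER_CUBIC)
R=cv2.resize(s["image"][150:250,310:363],(318,600),interpolation=cv2.INTER_CUBIC)
cv2.imwrite("pics/end.png",np.hstack([L,R]))
for t in("bolt_tab","well","insert_mid","jar","dropper"):
  for r in models.spot_point("top",t)[:3]:
    p=np.array(r["point"])*[560,420];print(t,round(r["conf"],2),p.round(1),atz(c,p,dict(b=.0735,w=.05,i=.05).get(t[0],0)).round(4))
# expected pixels for bolt tip at home / open, and tab top front edge
for x in(-.022,-.048): print("tip",x,((proj(c,(.481+x,-.3095,.058))-[350,190])*6).round(0))
for x in(0,.026): print("tab top",x,((proj(c,(.362+x,-.309,.0855))-[350,190])*6).round(0))
E
```

```text
[ 0.36583095 -0.53834866  0.24278382]
bolt_tab 0.72 [391.6 255.8] [ 0.3857 -0.306   0.0735]
insert_mid 0.89 [239.7 235.1] [0.4353 0.0944 0.05  ]
insert_mid 0.88 [216.3 220.2] [0.4749 0.1589 0.05  ]
insert_mid 0.68 [390.1 219.8] [ 0.4815 -0.3092  0.05  ]
jar 0.62 [184.6 225.2] [0.4636 0.2584 0.    ]
dropper 0.73 [256.4 172.9] [0.616  0.0573 0.    ]
tip -0.022 [[246. 228.]]
tip -0.048 [[247. 287.]]
tab top 0 [[264. 451.]]
tab top 0.026 [[263. 389.]]
```

View pics/end.png

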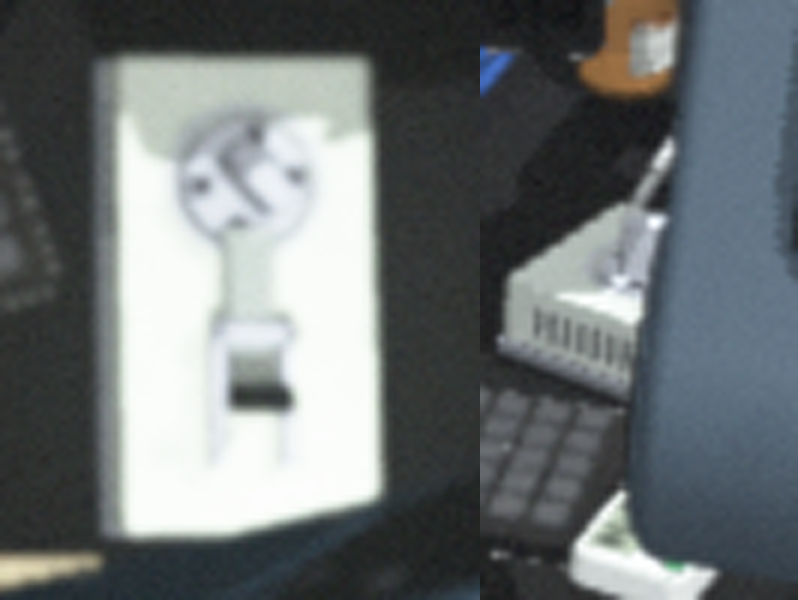

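The bolt tip now overlaps the rim: at crop (240,225) it half covers the lower hole, and the tab is at (262,397). I'll check the travel numerically against the first picture.

```bash
python3 - <<'E'
from h import *
c=eyes.capture("top");a=cv2.imread("pics/top0.png")
for n,im,r0 in(("before",a,258),("now",c["image"],248)):
    g=cv2.cvtColor(im,cv2.COLOR_BGR2GRAY).astype(int)
    print(n);print(r0-4,g[r0-4:r0+16,389:397].mean(1).round(0))
    print("tip rows 222..245",g[222:246,388:394].mean(1).round(0))
for x in(.348,.356,.362,.368,.374,.382,.388,.394):print(x,proj(c,[(x,-.309,.0855),(x,-.309,.0555)])[:,1].round(2))
E
```

```text
before
254 [164. 187. 206. 206. 183. 162. 155. 151. 136. 100.  65.  58.  75. 147.
 223. 245. 250. 251. 252. 252.]
tip rows 222..245 [152. 146. 150. 156. 163. 170. 174. 177. 176. 176. 180. 188. 193. 195.
 189. 171. 155. 148. 146. 146. 147. 154. 163. 168.]
now
244 [228. 238. 236. 223. 201. 179. 163. 155. 147. 123.  88.  62.  61.  88.
 162. 226. 243. 246. 247. 248.]
tip rows 222..245 [193. 197. 205. 208. 193. 185. 206. 218. 218. 217. 216. 217. 216. 218.
 217. 217. 216. 217. 217. 216. 212. 212. 229. 237.]
0.348 [270.65 270.17]
0.356 [267.49 267.1 ]
0.362 [265.12 264.8 ]
0.368 [262.76 262.51]
0.374 [260.4  260.21]
0.382 [257.26 257.16]
0.388 [254.91 254.87]
0.394 [252.56 252.59]
```

The tip moved about 10 px, which fits full travel. The tab edges give only about 23.5 to 24 mm, which is borderline. There is plenty of time, so I'll push once more, a bit firmer, to confirm the stop.

Call:
arm_command --translation '[[0,0,-0.5],[0,0,-1],[0,0,-1]]' --rotation '[[0,0,0],[0,0,0],[0,0,0]]' --grip '[1,1,1]'

```text
time_s: 20.25
position: [0.3656, -0.4538, 0.2436]
tcp_rot: [[-1.0, -0.003, 0.0], [-0.0, 0.007, -1.0], [0.003, -1.0, -0.007]]
force: [-0.2, -0.8, -0.8]
opening: 0.001
```

Call:
arm_command --translation '[[0.15,0.5,-0.5],[0.25,0.5,-1],[0.25,0.5,-1]]' --rotation '[[0,0,0],[0,0,0],[0,0,0]]' --grip '[1,1,1]'

```text
time_s: 20.55
position: [0.3427, -0.3707, 0.2014]
tcp_rot: [[-1.0, -0.008, -0.0], [0.0, 0.014, -1.0], [0.008, -1.0, -0.014]]
force: [-0.7, 0.9, 0.2]
opening: 0.005
```

Call:
arm_command --translation '[[0,0.5,-0.5],[0,0.5,-0.9],[0,0.5,-0.9],[0,0.5,-0.9]]' --rotation '[[0,0,0],[0,0,0],[0,0,0],[0,0,0]]' --grip '[1,1,1,1]'

```text
time_s: 20.95
position: [0.3475, -0.309, 0.1645]
tcp_rot: [[-1.0, 0.001, -0.001], [0.001, -0.002, -1.0], [-0.001, -1.0, 0.002]]
force: [-0.1, -0.9, 0.2]
opening: 0.006
```

Call:
arm_command --translation '[[0,0.4,0],[0,0.8,0],[0,1,0],[0,1,0],[0,1,0]]' --rotation '[[0,0,0],[0,0,0],[0,0,0],[0,0,0],[0,0,0]]' --grip '[1,1,1,1,1]'

```text
time_s: 21.45
position: [0.3475, -0.3103, 0.0845]
tcp_rot: [[-1.0, 0.001, -0.003], [0.003, -0.002, -1.0], [-0.001, -1.0, 0.002]]
force: [0.3, 0.1, -0.6]
opening: 0.008
```

Call:
arm_command --translation '[[-0.06,0,0],[-0.12,0,0],[-0.18,0,0],[-0.23,0,0],[-0.23,0,0]]' --rotation '[[0,0,0],[0,0,0],[0,0,0],[0,0,0],[0,0,0]]' --grip '[1,1,1,1,1]'

```text
time_s: 21.95
position: [0.3659, -0.3086, 0.0844]
tcp_rot: [[-1.0, 0.001, -0.002], [0.002, -0.001, -1.0], [-0.001, -1.0, 0.001]]
force: [0.2, -0.4, 0.4]
opening: 0.006
```

Call:
arm_command --translation '[[-0.01,0,0],[-0.02,0,0],[-0.03,0,0]]' --rotation '[[0,0,0],[0,0,0],[0,0,0]]' --grip '[1,1,1]'

```text
time_s: 22.25
position: [0.3673, -0.3082, 0.084]
tcp_rot: [[-1.0, -0.0, -0.003], [0.003, 0.0, -1.0], [0.0, -1.0, -0.0]]
force: [0.2, -1.1, -0.0]
opening: 0.008
```

Call:
arm_command --translation '[[-0.01,0,0],[-0.02,0,0]]' --rotation '[[0,0,0],[0,0,0]]' --grip '[1,1]'

```text
time_s: 22.45
position: [0.3688, -0.3082, 0.084]
tcp_rot: [[-1.0, -0.001, -0.002], [0.002, 0.0, -1.0], [0.001, -1.0, -0.0]]
force: [-3.5, -0.9, 1.6]
opening: 0.007
```

Same contact at 0.3688. Now pressing a little harder.

Call:
arm_command --translation '[[-0.015,0,0],[-0.03,0,0]]' --rotation '[[0,0,0],[0,0,0]]' --grip '[1,1]'

```text
time_s: 22.65
position: [0.369, -0.3081, 0.0841]
tcp_rot: [[-1.0, -0.005, 0.0], [-0.0, 0.001, -1.0], [0.005, -1.0, -0.001]]
force: [-13.8, -5.3, 5.1]
opening: 0.004
```

Call:
arm_command --translation '[[-0.015,0,0],[-0.03,0,0],[-0.03,0,0]]' --rotation '[[0,0,0],[0,0,0],[0,0,0]]' --grip '[1,1,1]'

```text
time_s: 22.95
position: [0.3691, -0.3081, 0.0841]
tcp_rot: [[-1.0, -0.009, 0.001], [-0.001, 0.002, -1.0], [0.009, -1.0, -0.002]]
force: [-18.5, -6.3, 7.7]
opening: 0.002
```

It is a rigid stop at 18 N, so this is the end of travel. Retreating clear and handing in.

Call:
arm_command --translation '[[0.1,0,0],[0.2,0,0],[0.28,0,0],[0.28,-0.5,0],[0.28,-1,0]]' --rotation '[[0,0,0],[0,0,0],[0,0,0],[0,0,0],[0,0,0]]' --grip '[1,1,1,1,1]'

```text
time_s: 23.45
position: [0.3506, -0.3072, 0.1636]
tcp_rot: [[-1.0, -0.002, -0.003], [0.003, 0.004, -1.0], [0.002, -1.0, -0.004]]
force: [0.5, -1.1, 0.2]
opening: 0.008
```

Call:
arm_command --translation '[[0,-0.5,0.4],[0,-0.5,0.9],[0,-0.5,0.9]]' --rotation '[[0,0,0],[0,0,0],[0,0,0]]' --grip '[1,1,1]'

```text
time_s: 23.75
position: [0.3529, -0.3868, 0.2065]
tcp_rot: [[-1.0, 0.005, -0.005], [0.005, -0.01, -1.0], [-0.006, -1.0, 0.01]]
force: [0.6, 0.9, 0.1]
opening: 0.001
```

Call:
arm_command --translation '[[-0.1,-0.5,0.5],[-0.2,-0.5,1],[-0.2,-0.5,1]]' --rotation '[[0,0,0],[0,0,0],[0,0,0]]' --grip '[1,1,1]'

```text
time_s: 24.05
position: [0.3685, -0.4666, 0.2455]
tcp_rot: [[-1.0, 0.004, -0.005], [0.005, -0.009, -1.0], [-0.004, -1.0, 0.009]]
force: [0.9, 0.8, -1.1]
opening: 0.005
```

Call:
arm_command --translation '[[0,0,0.5],[0,0,1],[0,0,1],[0,0,1],[0,0,1]]' --rotation '[[0,0,0],[0,0,0],[0,0,0],[0,0,0],[0,0,0]]' --grip '[1,1,1,1,1]'

```text
time_s: 24.55
position: [0.3666, -0.5382, 0.243]
tcp_rot: [[-1.0, -0.001, -0.002], [0.002, 0.003, -1.0], [0.001, -1.0, -0.003]]
force: [-0.5, -0.7, 0.2]
opening: 0.005
```

```bash
python3 - <<'E'
from h import *
c=eyes.capture("top");g=cv2.cvtColor(c["image"],cv2.COLOR_BGR2GRAY).astype(int)
print(g[248:264,389:397].mean(1).round(0),g[222:232,388:394].mean(1).round(0))
for t in("bolt_tab","insert_mid","jar","dropper"):
  for r in models.spot_point("top",t)[:3]:
    p=np.array(r["point"])*[560,420];print(t,round(r["conf"],2),atz(c,p,dict(b=.0735,i=.05).get(t[0],0)).round(4))
cv2.imwrite("pics/final.png",cv2.resize(c["image"][190:290,350:430],(480,600),interpolation=cv2.INTER_CUBIC))
E
```

```text
[200. 180. 163. 156. 146. 122.  88.  63.  61.  88. 161. 227. 244. 247.
 247. 248.] [194. 197. 204. 207. 192. 184. 206. 217. 217. 216.]
bolt_tab 0.83 [ 0.3869 -0.3052  0.0735]
bolt_tab 0.54 [0.5991 0.0439 0.0735]
insert_mid 0.85 [0.4371 0.0901 0.05  ]
insert_mid 0.69 [ 0.4295 -0.3057  0.05  ]
insert_mid 0.67 [0.4847 0.1637 0.05  ]
jar 0.48 [0.4585 0.2557 0.    ]
dropper 0.79 [0.6122 0.0627 0.    ]
```

View pics/final.png

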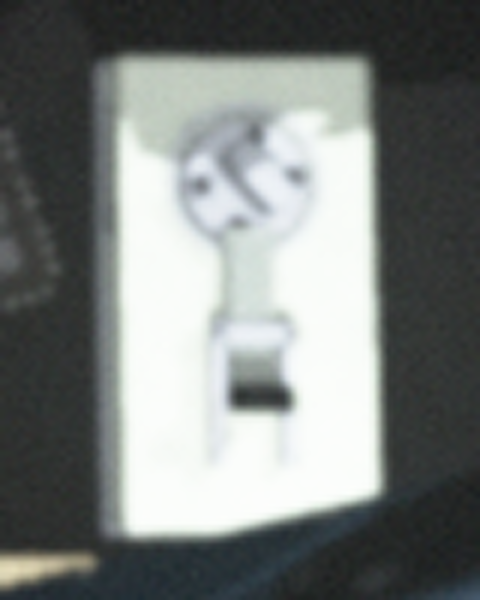

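The bolt has not moved since the firmer push. Its tip lies over the rim at crop (240,225) and its tab is at (262,397). Jar and dropper are where they were.

```bash
python3 -c "
from rig import bot
print(bot.hand_in())"
```

```text
the job is handed in; nothing more can be done
None
```

I put the insert in the well and slid the lock bolt home over its rim. The job is handed in at about 25 s of the 61 s; no verdict came back.

- **Insert:** I picked the bare aluminium part, not the red or green ones. I turned it to the dog's angle as measured in the top picture (about 42°) and lowered it in steps of about 1 mm. It met no measurable resistance, so I did not need to turn it to and fro. I let go about 0.5 mm above home; the top view then showed the disc centred and apparently level with the deck.
- **Bolt:** I pushed its tab with the closed fingers until it stopped hard, at the same place on both pushes, held at 10 N and then 18 N. In the last picture the tip lies over the rim.
- **Bystanders:** the jar and dropper positions are unchanged within measurement error.

**Checks that disagreed:**
- **Bolt travel:** the tip's shift and the rigid stop fit the full 26 mm. The tab's edges gave only about 23.5–24 mm and the network's tab point about 24–25 mm, close to the 23.5 mm limit. I trusted the stop.
- **Insert position:** in the last picture the network put its third insert point on the bolt at (0.43, -0.31), not in the well. The picture itself shows the insert in place, and the look before had given (0.4815, -0.309).

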